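# Line up returned lenses by height for a range photograph

### The job

Stand the four camera lenses on the four grey discs of the white shooting board for a range photograph, one centred on each disc and upright on its rear cap, in order of height: the shortest on the disc next to the globe lamp and the tallest on the disc farthest from it, so that no lens stands in the shade of a taller one. Set each lens down gently and let go of it: do not drop a lens or knock one over.

Things in the scene. Friction and masses are not known exactly. Their poses are not given: they have to be found in the camera images.
- lens_a_mid (a point): the shortest of the four loose black camera lenses: an upright round barrel 46 mm tall and 62 mm across, standing on its slightly narrower black rear cap (lowest 12 mm), front glass facing up with a thin silver line just below its rim. The point is its centre, 23 mm above its underside; z is up along the barrel. It can be gripped anywhere on the barrel.
- lens_b_mid (a point): the second shortest of the four loose black camera lenses: an upright round barrel 66 mm tall and 58 mm across, standing on its slightly narrower black rear cap (lowest 12 mm), front glass facing up with a thin silver line just below its rim. The point is its centre, 33 mm above its underside; z is up along the barrel. Grip it across the upper barrel, some 20 to 30 mm below its top, so that the gripper's body stays above it.
- lens_c_mid (a point): the second tallest of the four loose black camera lenses: an upright round barrel 88 mm tall and 62 mm across, standing on its slightly narrower black rear cap (lowest 12 mm), front glass facing up with a thin silver line just below its rim. The point is its centre, 44 mm above its underside; z is up along the barrel. Grip it across the upper barrel, some 20 to 30 mm below its top, so that the gripper's body stays above it.
- lens_d_mid (a point): the tallest of the four loose black camera lenses: an upright round barrel 112 mm tall and 58 mm across, standing on its slightly narrower black rear cap (lowest 12 mm), front glass facing up with a thin silver line just below its rim. The point is its centre, 56 mm above its underside; z is up along the barrel. Grip it across the upper barrel, some 20 to 30 mm below its top, so that the gripper's body stays above it.
- plinth_p: one of four identical fixed flat grey display discs, 76 mm across and 8 mm thick, in a row about 106 mm apart on the white shooting board; the letters p to s say nothing about the order along the row. Origin: centre of its underside; its top is 8 mm above; z up.
- plinth_q: one of four identical fixed flat grey display discs, 76 mm across and 8 mm thick, in a row about 106 mm apart on the white shooting board; the letters p to s say nothing about the order along the row. Origin: centre of its underside; its top is 8 mm above; z up.
- plinth_r: one of four identical fixed flat grey display discs, 76 mm across and 8 mm thick, in a row about 106 mm apart on the white shooting board; the letters p to s say nothing about the order along the row. Origin: centre of its underside; its top is 8 mm above; z up.
- plinth_s: one of four identical fixed flat grey display discs, 76 mm across and 8 mm thick, in a row about 106 mm apart on the white shooting board; the letters p to s say nothing about the order along the row. Origin: centre of its underside; its top is 8 mm above; z up.
- lamp: a fixed table lamp, a 100 mm white opal globe on a short stem with a round black foot 92 mm across, 182 mm tall, standing on the white board at one end of the row of discs, about 175 mm from the nearest disc's centre; which end differs. At the row's other end stands a fixed upright white bounce card, 150 mm wide and 152 mm tall. Origin: centre of the underside of its foot; z up.
Things that resemble listed ones, but are neither listed nor needed, are in the scene too. What is shaped like the part that bears lens_c_mid but red is not meant.

How it is judged:
By the outcome, as a careful person would: the job done as asked, in the order asked, and still so for the second after the job is handed in, with the robot touching nothing.
It also fails if it takes over 102 s, if anything falls off the work surface, if the arm or the gripper's body presses on something with over 40 N, if the wrist force passes 120 N, or if a joint passes its speed limit or range.

### The arm

A 6-joint arm with a two-finger parallel gripper is mounted at the origin on the work surface. World frame = base frame: x ahead of the robot, y to its left, z up, the work surface at z = 0. Lengths are in m, angles in rad, forces in N, time in s.
With the tool pointing down it reaches from about 0.35 to 0.975 m from the base axis. Payload 4.9 kg.
Tool frame: the origin (TCP) lies at the very end of the fingers, on their centre line; the grasp point (between the pads) lies 19 mm behind it; z points along the fingers, x is the direction in which the jaws open and shut, and the axes are right-handed (so a half turn about z gives the same grasp; the last joint's range is limited). The gripper opens to 85 mm and grips with 20 to 120 N. Pads are 22 mm wide; open, the fingers measure 114 mm over their backs; the gripper's body (76 mm by 85 mm) begins 54 mm behind the grasp point. The pads swing forward as they close: fully open they stand 13 mm farther back than shut.
Start: joints at [1.201, 0.053, 1.613, -0, 1.476, -0.119], TCP at [0.155, 0.605, 0.231] pointing down, gripper open.
Joint ranges: [-3.01, 3.01], [-1.01, 2.22], [0.06, 2.58], [-1.02, 4.17], [0.09, 2.62], [-3.14, 3.14]. Speed limits (rad/s): [2.57, 2.57, 3.14, 3.14, 3.14, 3.14].

### API

Orientations are given as a rotation vector (axis times angle).
In Python, from station import readout, viewer, ctrl, nets gives the robot as it stands. The module is installed in compiled form; this text tells all that it offers.
- The arm moves only by the tool step_arm, never from a script. Its argument "moves" is a list that holds one entry, the list of rows, each a list of 4 numbers: the shift along the world's x, y, z in cm, then the turn about the world's z in rad. In form: [[[dx, dy, dz, yaw], ...]]. A call has 1 to 10 rows; each row shifts and turns the commanded pose from where the row before left it; what a row does not reach is not made up. A row lasts 1/12 s, in which the tool goes at most 41.7 mm and 7.16 degrees, less where a joint would pass 70% of its speed; a pose out of reach is approached as far as the arm can. A call is refused whole if a number of a shift passes 4.17 or a number of a turn 0.125, either way. A call with a gripper value outside its range is refused whole. "grip" is the closure, from 0 (fully open) to 1 (shut), set as the call begins (left out, the last holds). The fingers move at their own pace and stop on an object; "squeeze" is the grip in N (left out, the last holds). Time passes only in rows, so rows that do not move let the fingers close. It gives the time, the measured TCP pose, the force and the opening at its end, in the units of the state.
- readout.get_obs(): the state, without advancing time (a new reading comes with each control period).
- viewer.get_image(name): name is "side" or "top"; returns the picture (400x640x3 uint8, blue, green, red); there is no depth.
- viewer.calibration(name): a dict with "camera_matrix" (3x3 intrinsics, pixels), "k1" (the pictures are not rectified: a ray, as slopes to the right and down, at radius r is drawn at 1 + k1 r^2 times it, then the intrinsics apply), "R" (3x3) and "t" (3): a world point X has camera coordinates R X + t. Camera axes: x right, y down, z forward; pixel columns grow to the right and rows downward; lengths in m; the calibration is good to about 2 mm. A picture is of the moment at which its call begins. calibration takes no time and is no camera call.
- ctrl.finish_job(): hands the job in, once; it reports no verdict.
Trained networks look in the newest picture that a camera, given by its name, has taken for a name from the list of things; names that differ only in an ending like _2 or _b are one class to them, and where a whole thing is asked for, a point or a joint stands for the part that bears it (a point fixed in the world has none). Each returns a list of dicts, best first, with "confidence" (0 to 1); they miss things now and then, are a little off and sometimes report something else, mostly with a low value. They report only what shows in the picture. A call takes as long as a camera call. They do not tell look-alikes from the thing itself.
- nets.masks_of(camera, thing): "region" (400x640 bool, what is visible of it) and "box" ([left, top, right, bottom] in pixels, round what is visible of it).
- nets.pinpoint(camera, thing): "at" ([column, row] in pixels: a listed point, or the origin of a listed thing).
The state is a dict: "t": time; "q": joint angles; "dq": joint speeds; "effort": joint torques, N m; "tool_pos": TCP position; "tool_rot": TCP orientation; "contact_force": force on the tool from outside, world axes, zero at the start; "wrist_torque": the same for the moment, N m; "opening": finger opening in m.
Only numpy, scipy, OpenCV 4.12 (cv2) and the standard library are available. Lean on these libraries where they do the work, as an engineer would, in place of code of your own. Each camera call takes 0.05 s, during which the arm holds its last target. There are 200 camera calls.

## Working session

There is one attempt and no reset: what is moved stays moved. The work goes in short steps, Python scripts to look and compute and a tool call to move; the robot and the scene stay as the last step left them, time stands still between calls to the robot, and variables do not carry over. Pictures are saved under pics/ and viewed, about 12 in all and at most 16, crops included, and the job is handed in when it is done.

Besides the shell and the picture viewer there is one more tool, called after "Request:" by a JSON object that holds its "api" and its "payload", one argument or row to a line. step_arm: Moves the arm, as the interface text tells. Its arguments: {"type":"object","properties":{"moves":{"type":"array","items":{"type":"array","items":{"type":"array","items":{"type":"number"}}}},"grip":{"type":"number"},"squeeze":{"type":"number"}},"required":["moves"]}

```bash
mkdir -p pics; cat > h.py <<'E'
import numpy as np, cv2
from station import readout, viewer, ctrl, nets
def ray(cam,p):
    c=viewer.calibration(cam);K=np.array(c["camera_matrix"]);R=np.array(c["R"]);t=np.array(c["t"])
    d=np.linalg.inv(K)@[p[0],p[1],1];d=d[:2]
    u=d.copy()
    for _ in range(20): u=d/(1+c["k1"]*(u@u))
    return -R.T@t, R.T@np.array([u[0],u[1],1])
def at_z(cam,p,z):
    o,d=ray(cam,p); return o+d*(z-o[2])/d[2]
def proj(cam,X):
    c=viewer.calibration(cam);K=np.array(c["camera_matrix"])
    x=np.array(c["R"])@X+np.array(c["t"]);u=x[:2]/x[2];u=u*(1+c["k1"]*(u@u))
    return (K@[u[0],u[1],1])[:2]
E
python3 - <<'E'
from h import *
for c in("side","top"):
    im=viewer.get_image(c);cv2.imwrite(f"pics/{c}0.png",im)
    print(c,ray(c,(320,200)))
H=dict(lens_a_mid=.023,lens_b_mid=.033,lens_c_mid=.044,lens_d_mid=.056,plinth_p=.0,lamp=.0)
for n,z in H.items():
    for c in("top","side"):
        for r in nets.pinpoint(c,n):
            if r["confidence"]>.2: print(n,c,np.round(r["at"]),round(r["confidence"],2),at_z(c,r["at"],z).round(3))
print(readout.get_obs())
E
```

```text
side (array([ 0.33077587, -0.8299449 ,  0.80283517]), array([ 0.11464087,  0.77549413, -0.621343  ]))
top (array([0.37676338, 0.01009133, 1.15768551]), array([ 0.10294963,  0.03280927, -0.9943162 ]))
lens_a_mid top [266. 220.] 0.9 [0.443 0.201 0.023]
lens_a_mid side [303. 184.] 0.93 [0.44  0.217 0.023]
lens_b_mid top [413. 220.] 0.83 [ 0.43  -0.206  0.033]
lens_b_mid side [326. 302.] 0.86 [ 0.434 -0.2    0.033]
lens_c_mid top [313. 213.] 0.86 [0.458 0.067 0.044]
lens_c_mid top [249. 285.] 0.85 [0.265 0.247 0.044]
lens_c_mid side [316. 213.] 0.84 [0.453 0.068 0.044]
lens_c_mid side [236. 178.] 0.81 [0.265 0.246 0.044]
lens_d_mid top [459. 239.] 0.85 [ 0.375 -0.325  0.056]
lens_d_mid top [313. 212.] 0.59 [0.459 0.066 0.056]
lens_d_mid side [309. 353.] 0.67 [ 0.384 -0.33   0.056]
lens_d_mid side [304. 186.] 0.53 [0.438 0.167 0.056]
plinth_p top [395. 140.] 0.86 [ 0.665 -0.173  0.   ]
plinth_p top [285. 155.] 0.85 [0.63  0.147 0.   ]
plinth_p top [363. 148.] 0.61 [ 0.644 -0.08   0.   ]
plinth_p top [324. 149.] 0.58 [0.643 0.033 0.   ]
plinth_p side [380. 200.] 0.85 [0.637 0.15  0.   ]
pl
[... 207 characters left out ...]
amp side [467. 354.] 0.89 [ 0.689 -0.347 -0.   ]
{'t': 0.7, 'q': array([ 1.20099974e+00,  5.26606376e-02,  1.61286904e+00, -1.71061108e-05,
        1.47600313e+00, -1.18977409e-01]), 'dq': array([-0.00158492,  0.00037104,  0.00110618,  0.00071078, -0.00100863,
       -0.00029375]), 'effort': array([-1.63021174e-03, -3.93535960e+01, -3.70379770e+01, -1.28663373e-04,
        3.55145357e-04, -6.88573422e-06]), 'tool_pos': array([0.15511163, 0.60543956, 0.23134652]), 'tool_rot': array([-2.48184142e+00, -1.92612710e+00, -9.43632202e-05]), 'contact_force': array([-0.19535976,  0.68299054, -0.2863999 ]), 'wrist_torque': array([-0.03638493, -0.00223097, -0.00754264]), 'opening': 0.08544461395095912}
```

View pics/top0.png

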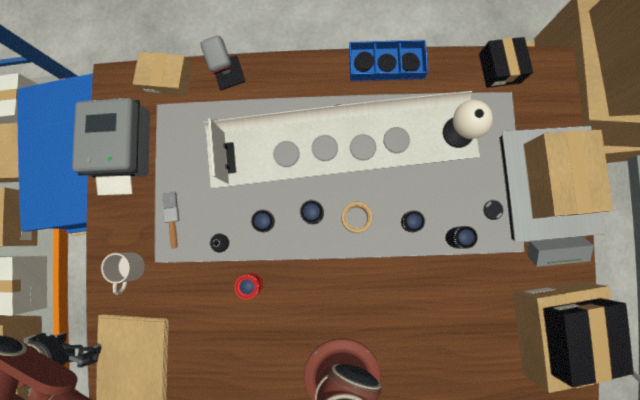

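View pics/side0.png

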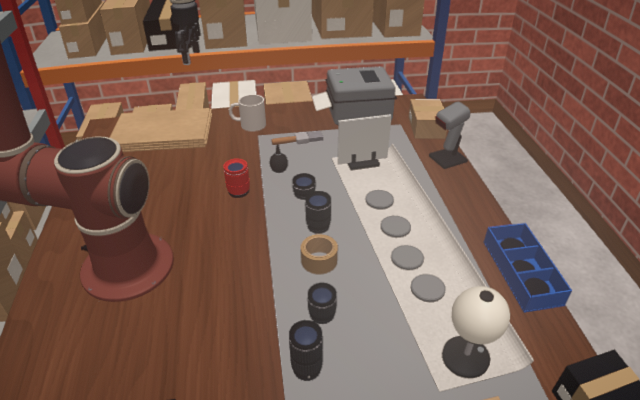

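The lamp stands at the right end (top 455,129), so lens a goes on the disc at top (396,140), then b, c and d in turn to the left. Lens candidates in the top view:
- black barrels at (263,220), (312,212), (413,220) and (461,237)
- red barrel at (247,287), excluded as the red look-alike
- bulb or blower at (219,243) and cap at (493,210), neither of them lenses

Next I refine with masks and confirm in one crop.

```bash
cat > fit.py <<'E'
from h import *
from scipy.optimize import least_squares
TH=np.linspace(0,2*np.pi,72)
def cyl(x,y,r,zs,rs):
    return np.vstack([np.c_[x+rr*np.cos(TH),y+rr*np.sin(TH),np.full(72,z)] for z,rr in zip(zs,rs)])
def box(cam,P):
    p=np.array([proj(cam,X) for X in P]);return np.r_[p.min(0),p.max(0)]
def fit(obs,g,zs,rs):
    f=lambda v:np.concatenate([box(c,cyl(v[0],v[1],0,zs,rs))-b for c,b in obs])
    s=least_squares(f,g,loss="soft_l1",diff_step=1e-4);return s.x,f(s.x).round(1)
def find(name,g,zs,rs,cams=("top","side"),ml=None):
    obs=[];zc=np.mean(zs)
    for c in cams:
        u=proj(c,np.array([*g,zc]));best=None
        for m in (ml[c] if ml else nets.masks_of(c,name)):
            b=np.array(m["box"],float);d=np.hypot(*((b[:2]+b[2:])/2-u))
            if d<14 and m["confidence"]>.15 and (best is None or d<best[0]): best=(d,b,c)
        if best is not None:
            obs.append((best[2],best[1]+[0,0,0,0]))
    return (*fit(obs,g,zs,rs),len(obs)) if obs else None
LH=dict(a=(.046,.031),b=(.066,.029),c=(.088,.031),d=(.112,.029))
def lens(n,g,base=0.,**k):
    h,r=LH[n];return find(f"lens_{n}_mid",g,[base,base+.012,base+h],[r-.002,r,r],**k)
E
python3 - <<'E'
from fit import *
G=dict(a=(.442,.209),b=(.432,-.203),c=(.456,.067),d=(.38,-.327))
for n,g in G.items(): print(n,lens(n,g))
ml={c:nets.masks_of(c,"plinth_p") for c in("top","side")}
P=[]
for g in [(.664,-.171),(.645,-.074),(.646,.033),(.634,.148)]:
    r=find("",g,[0.003,.011],[.038,.038],ml=ml);print(r);P.append(r[0])
P=np.array(P);print(np.diff(P,axis=0),np.hypot(*np.diff(P,axis=0).T))
a=cv2.imread("pics/top0.png")[120:300,190:520];b=cv2.imread("pics/side0.png")[140:390,200:500]
cv2.imwrite("pics/crop1.png",cv2.resize(a,None,fx=2.4,fy=2.4))
cv2.imwrite("pics/crop2.png",cv2.resize(b,None,fx=2.2,fy=2.2))
E
```

```text
Traceback (most recent call last):
  File "fit.py", line 23, in lens
    h,r=LH[n];return find(f"lens_{n}_mid",g,[base,base+.012,base+h],[r-.002,r,r],**k)
                     ~~~~^^^^^^^^^^^^^^^^^^^^^^^^^^^^^^^^^^^^^^^^^^^^^^^^^^^^^^^^^^^^
  File "fit.py", line 20, in find
    return (*fit(obs,g,zs,rs),len(obs)) if obs else None
             ~~~^^^^^^^^^^^^^
  File "fit.py", line 10, in fit
    s=least_squares(f,g,loss="soft_l1",diff_step=1e-4);return s.x,f(s.x).round(1)
  File "fit.py", line 9, in <lambda>
    f=lambda v:np.concatenate([box(c,cyl(v[0],v[1],0,zs,rs))-b for c,b in obs])
                               ~~~^^^^^^^^^^^^^^^^^^^^^^^^^^
  File "fit.py", line 7, in box
    p=np.array([proj(cam,X) for X in P]);return np.r_[p.min(0),p.max(0)]
                ~~~~^^^^^^^
  File "h.py", line 12, in proj
    c=viewer.calibration(cam);K=np.array(c["camera_matrix"])
ValueError: time passes only in moves, steps and waits
```

```bash
sed -i 's/viewer.calibration(cam)/cal(cam)/' h.py; sed -i '2a from functools import lru_cache\n@lru_cache(None)\ndef cal(cam): return viewer.calibration(cam)' h.py
python3 - <<'E'
from fit import *
G=dict(a=(.442,.209),b=(.432,-.203),c=(.456,.067),d=(.38,-.327))
for n,g in G.items(): print(n,lens(n,g))
ml={c:nets.masks_of(c,"plinth_p") for c in("top","side")}
P=[]
for g in [(.664,-.171),(.645,-.074),(.646,.033),(.634,.148)]:
    r=find("",g,[0.003,.011],[.038,.038],ml=ml);print(r);P.append(r[0])
P=np.array(P);print(np.diff(P,axis=0),np.hypot(*np.diff(P,axis=0).T))
b=cv2.imread("pics/side0.png")[140:390,200:500]
cv2.imwrite("pics/crop2.png",cv2.resize(b,None,fx=2.2,fy=2.2))
E
```

```text
a (array([0.43813862, 0.2036879 ]), array([-1.5, -0.3,  0.2, -0.5,  0.2,  2.1, -1.1,  0.2]), 2)
b (array([ 0.43037827, -0.20716512]), array([-0.1, -0.2,  1.1, -0.1, -1.8,  0. ,  0.8, -0.8]), 2)
c (array([0.45932085, 0.06402486]), array([ 1.6, -2.6, -1.2,  1. ,  0.7, -2.1, -1.4,  1.1]), 2)
d (array([ 0.37946594, -0.32649253]), array([ 1.7,  0.9, -3.7, -0.4, -0.5,  1.1,  1.1, -0.8]), 2)
(array([ 0.66710301, -0.17658206]), array([-2.1, -0.8,  0.2, -2.4, -0.4,  0.2, -1. ,  2. ]), 2)
(array([ 0.64805486, -0.07546826]), array([-0.7, -3.2,  0.7,  2.7]), 1)
(array([0.6428383 , 0.03112826]), array([-0.3, -0.3,  0.3,  0.3]), 1)
(array([0.63432824, 0.14371515]), array([-1.3, -1.8, -0.1, -2.5, -0.8,  2.3, -1.9,  2.2]), 2)
[[-0.01904816  0.10111381]
 [-0.00521655  0.10659652]
 [-0.00851006  0.11258689]] [0.10289234 0.10672408 0.11290805]
```

View pics/crop2.png

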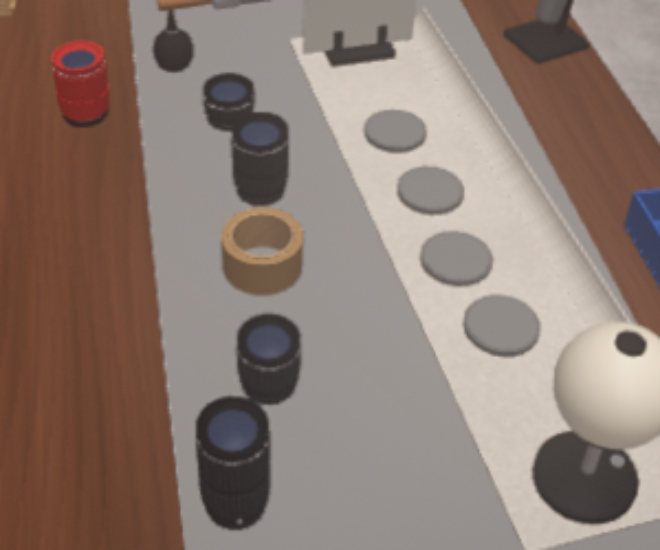

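The crop shows the four black barrels in heights a (230,100), b (268,355), c (260,155) and d (232,460). The red one at (80,80) and the wooden ring are distractors. Next I measure the discs by grey-level segmentation.

```bash
python3 - <<'E'
from fit import *
G=[(.667,-.176),(.648,-.075),(.643,.031),(.634,.144)]
R={}
for c in("top","side"):
    im=cv2.imread(f"pics/{c}0.png");g=cv2.GaussianBlur(cv2.cvtColor(im,cv2.COLOR_BGR2GRAY),(3,3),0)
    for i,x in enumerate(G):
        u=proj(c,np.array([*x,.011]));w=24;x0,y0=(u-w).astype(int)
        s=g[y0:y0+2*w,x0:x0+2*w];ctr=int(g[int(u[1]),int(u[0])])
        wh=np.percentile(s,75);m=(s<(ctr+wh)/2).astype(np.uint8)
        n,l,st,ce=cv2.connectedComponentsWithStats(m,connectivity=4);k=l[w,w]
        # predicted centroid-offset: compare filled poly of model
        def model(v):
            M=np.zeros((400,640),np.uint8);P=np.array([proj(c,X) for X in cyl(*v,0,[.003,.011],[.038,.038])])
            mm=cv2.moments(cv2.convexHull(P.astype(np.float32)));return np.array([mm["m10"],mm["m01"]])/mm["m00"],mm["m00"]
        t=ce[k]+[x0,y0]
        r=least_squares(lambda v:model(v)[0]-t,x,diff_step=1e-3).x
        print(c,i,ctr,wh,st[k],model(r)[1].round(),t.round(1),r.round(4));R[c,i]=r
m=np.array([(R["top",i]+R["side",i])/2 for i in range(4)]);print(m.round(4),np.hypot(*np.diff(m,axis=0).T))
# line fit w. 106 pitch
k=np.arange(4)-1.5;d=(k@m)/(k@k);print(d,np.hypot(*d),(m.mean(0)+np.outer(k,d)).round(4))
E
```

```text
Traceback (most recent call last):
AttributeError: 'float' object has no attribute 'round'
```

```bash
cat > disc.py <<'E'
from fit import *
G=[(.667,-.176),(.648,-.075),(.643,.031),(.634,.144)]
R={}
for c in("top","side"):
    im=cv2.imread(f"pics/{c}0.png");g=cv2.GaussianBlur(cv2.cvtColor(im,cv2.COLOR_BGR2GRAY),(3,3),0)
    for i,x in enumerate(G):
        u=proj(c,np.array([*x,.011]));w=24;x0,y0=(u-w).astype(int)
        s=g[y0:y0+2*w,x0:x0+2*w];ctr=int(g[int(u[1]),int(u[0])])
        wh=np.percentile(s,75);m=(s<(ctr+wh)/2).astype(np.uint8)
        n,l,st,ce=cv2.connectedComponentsWithStats(m,connectivity=4);k=l[w,w]
        def model(v):
            P=np.array([proj(c,X) for X in cyl(*v,0,[.003,.011],[.038,.038])])
            mm=cv2.moments(cv2.convexHull(P.astype(np.float32)));return np.array([mm["m10"],mm["m01"]])/mm["m00"],mm["m00"]
        t=ce[k]+[x0,y0]
        r=least_squares(lambda v:model(v)[0]-t,x,diff_step=1e-3).x
        print(c,i,ctr,wh,st[k],int(model(r)[1]),t.round(1),r.round(4));R[c,i]=r
m=np.array([(R["top",i]+R["side",i])/2 for i in range(4)]);print(m.round(4),np.hypot(*np.diff(m,axis=0).T))
k=np.arange(4)-1.5;d=(k@m)/(k@k);print(d,np.hypot(*d),(m.mean(0)+np.outer(k,d)).round(4))
E
python3 disc.py
```

```text
top 0 155 211.0 [ 11  14  27  27 571] 558 [396.1 139.9] [ 0.6626 -0.1747]
top 1 157 210.0 [ 12  13  28  27 577] 560 [362.5 147. ] [ 0.6445 -0.0774]
top 2 158 211.0 [ 11  11  27  27 567] 558 [324.4 147.8] [0.6458 0.0314]
top 3 155 212.0 [ 12  13  27  27 564] 556 [286.1 153.8] [0.6321 0.1418]
side 0 140 203.0 [  4  12  36  29 806] 810 [427.6 287.9] [ 0.6624 -0.1743]
side 1 140 203.0 [  7  14  33  26 685] 682 [406.9 257.4] [ 0.644  -0.0769]
side 2 141 203.0 [ 10  14  31  23 558] 563 [395.2 226.4] [0.6457 0.0318]
side 3 139 204.0 [ 10  17  29  20 467] 470 [379.2 199.4] [0.6325 0.1427]
[[ 0.6625 -0.1745]
 [ 0.6443 -0.0772]
 [ 0.6457  0.0316]
 [ 0.6323  0.1422]] [0.09901453 0.10880891 0.11144214]
[-0.00891543  0.10590389] 0.10627849489684177 [[ 0.6596 -0.1783]
 [ 0.6506 -0.0724]
 [ 0.6417  0.0335]
 [ 0.6328  0.1394]]
```

Both views agree on the discs within 1 mm, so I use each disc's own position. Now I refine the lenses the same way.

```bash
cat > lens.py <<'E'
from fit import *
def seg(c,im,n,x,base=.002,thr=95):
    h,r=LH[n];g=cv2.cvtColor(im,cv2.COLOR_BGR2GRAY)
    def hull(v): return cv2.convexHull(np.array([proj(c,X) for X in cyl(*v,0,[base,base+.012,base+h],[r-.002,r,r])],np.float32))
    def cen(p): m=cv2.moments(p);return np.array([m["m10"],m["m01"]])/m["m00"],m["m00"]
    M=np.zeros(g.shape,np.uint8);cv2.fillConvexPoly(M,hull(x).astype(np.int32),1);M=cv2.dilate(M,np.ones((9,9)))
    m=((g<thr)&(M>0)).astype(np.uint8);m=cv2.morphologyEx(m,cv2.MORPH_CLOSE,np.ones((5,5)))
    k,l,st,ce=cv2.connectedComponentsWithStats(m);j=1+np.argmax(st[1:,4]);ys,xs=np.where(l==j)
    p=cv2.convexHull(np.c_[xs,ys].astype(np.float32));t,A=cen(p)
    rr=least_squares(lambda v:cen(hull(v))[0]-t,x,diff_step=1e-3).x
    return rr,A,cen(hull(rr))[1]
E
python3 - <<'E'
from lens import *
G=dict(a=(.438,.204),b=(.430,-.207),c=(.459,.064),d=(.379,-.326))
for n,g in G.items():
    for c in("top","side"):
        r,A,B=seg(c,cv2.imread(f"pics/{c}0.png"),n,g);print(n,c,r.round(4),int(A),int(B))
E
```

```text
a top [0.4407 0.2076] 383 439
a side [0.4435 0.1954] 621 565
b top [ 0.4267 -0.2025] 379 435
b side [ 0.423  -0.2094] 1112 1085
c top [0.4587 0.0693] 419 471
c side [0.4558 0.0779] 1073 1007
d top [ 0.3796 -0.3265] 551 617
d side [ 0.3809 -0.3216] 1921 1804
```

Request:
{"api": "step_arm", "payload": {
  "moves": [
    [[1.5,-4,0,-0.124],[1.5,-4,0,-0.124],[2,-4,0,-0.124],[2,-4,0,-0.124],[3,-3,0,-0.124],[3,-3,0,-0.124],[3,-3,0,-0.124],[3,-3,0,-0.124],[3,-3,0,-0.124],[3,-3,0,-0.124]]
  ],
  "grip": 0,
  "squeeze": 40
}}

```text
t: 2.13
tool_pos: [0.3995, 0.2744, 0.2317]
tool_rot: [-3.139, -0.116, -0.002]
contact_force: [0.8, 0.9, 0.2]
opening: 0.0854
```

Request:
{"api": "step_arm", "payload": {
  "moves": [
    [[2,-3.4,0,-0.074],[2,-3.4,0,0],[0,0,-4,0],[0,0,-4,0],[0,0,-4,0],[0,0,-3,0],[0,0,-1,0],[0,0,0,0]]
  ]
}}

```text
t: 2.8
tool_pos: [0.4359, 0.2073, 0.0682]
tool_rot: [3.14, 0.009, -0.01]
contact_force: [0.0, -0.1, 0.5]
opening: 0.0858
```

```bash
python3 - <<'E'
from h import *
out=[]
for c in("top","side"):
    im=viewer.get_image(c);u=proj(c,np.array([.44,.205,.04])).astype(int)
    out.append(cv2.resize(im[u[1]-50:u[1]+50,u[0]-50:u[0]+50],(390,390),interpolation=cv2.INTER_CUBIC))
cv2.imwrite("pics/g1.png",np.hstack(out)); print(readout.get_obs()["tool_pos"])
E
```

```text
[0.43947559 0.20850377 0.07285218]
```

View pics/g1.png

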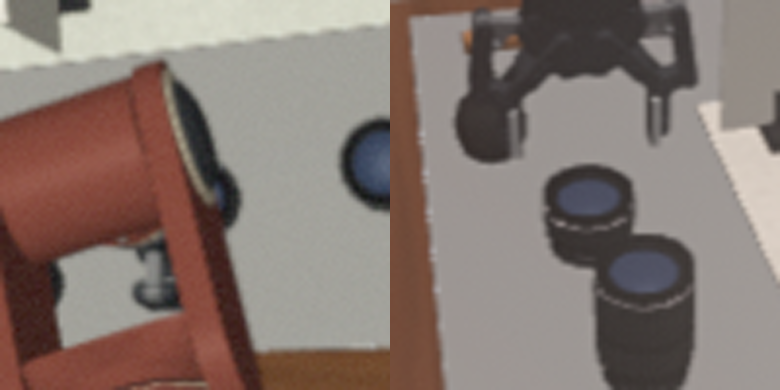

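In the side crop the fingers straddle lens a, with finger centre at column 585 and lens at 588. I go down and grip it.

Request:
{"api": "step_arm", "payload": {
  "moves": [
    [[0,-0.25,-2.5,0],[0,0,-2,0],[0,0,-1,0],[0,0,-0.7,0],[0,0,0,0],[0,0,0,0]]
  ]
}}

```text
t: 3.4
tool_pos: [0.4395, 0.206, 0.0107]
tool_rot: [-3.141, -0.01, -0.003]
contact_force: [0.4, 0.5, -0.3]
opening: 0.0854
```

Request:
{"api": "step_arm", "payload": {
  "moves": [
    [[0,0,0,0],[0,0,0,0],[0,0,0,0],[0,0,0,0],[0,0,0,0],[0,0,0,0],[0,0,0,0],[0,0,0,0]]
  ],
  "grip": 1,
  "squeeze": 40
}}

```text
t: 4.07
tool_pos: [0.4397, 0.206, 0.0109]
tool_rot: [-3.141, -0.009, -0.004]
contact_force: [-0.8, 0.7, 6.3]
opening: 0.0616
```

Request:
{"api": "step_arm", "payload": {
  "moves": [
    [[0,0,1,0],[0,0,3,0],[0,0,4,0],[0,0,4,0],[2.4,-3,2,0],[2.4,-3.2,0,0],[2.4,-3.2,0,0],[2.4,-3.2,0,0],[2.4,-3.2,0,0],[2.4,-3.2,0,0]]
  ]
}}

```text
t: 4.9
tool_pos: [0.5819, 0.015, 0.1486]
tool_rot: [-3.141, -0.009, 0.001]
contact_force: [0.5, 1.2, -2.1]
opening: 0.0615
```

Request:
{"api": "step_arm", "payload": {
  "moves": [
    [[1.6,-3.2,0,0],[1.6,-3.2,0,0],[1.6,-3.2,0,0],[1.6,-3.2,0,0],[1.6,-3.2,0,0],[0,-2.9,-2,0],[0,0,-4,0],[0,0,-2,0],[0,0,0,0]]
  ]
}}

```text
t: 5.65
tool_pos: [0.6564, -0.1713, 0.061]
tool_rot: [-3.137, -0.007, 0.019]
contact_force: [-1.3, 0.4, -2.6]
opening: 0.0611
```

```bash
python3 - <<'E'
from lens import *
p=readout.get_obs();print(p["tool_pos"],p["contact_force"])
t=p["tool_pos"]
for c in("top","side"):
    im=viewer.get_image(c);cv2.imwrite(f"pics/h1{c}.png",im)
base=t[2]-.0108+.002
print(lens("a",(t[0],t[1]),base=base))
im=cv2.imread("pics/h1side.png");u=proj("side",t).astype(int)
cv2.imwrite("pics/h1.png",cv2.resize(im[u[1]-70:u[1]+70,u[0]-80:u[0]+80],None,fx=4,fy=4,interpolation=cv2.INTER_CUBIC))
E
```

```text
[ 0.65643382 -0.17127277  0.06104363] [-1.25488829  0.39558813 -2.62776702]
(array([ 0.66351724, -0.16767763]), array([-0.4, -1.2,  0.4,  0.9]), 1)
```

View pics/h1.png

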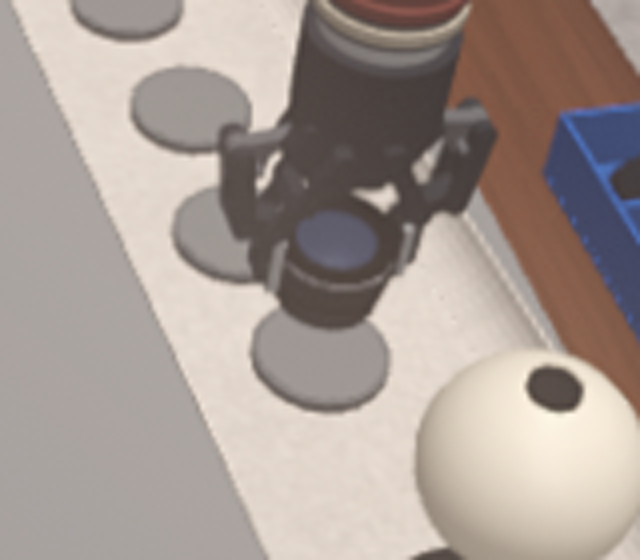

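Lens a is held upright above disc 0 (disc at crop 320,355). I let the arm settle and centre it.

Request:
{"api": "step_arm", "payload": {
  "moves": [
    [[0,0,0,0],[0,0,0,0],[0,0,0,0]]
  ]
}}

```text
t: 6.1
tool_pos: [0.6625, -0.1723, 0.0705]
tool_rot: [3.141, 0.01, 0.004]
contact_force: [-0.7, -0.6, -1.2]
opening: 0.0609
```

```bash
cat > hand.py <<'E'
import sys
from lens import *
n,tz0=sys.argv[1],float(sys.argv[2])
viewer.get_image("side");im=viewer.get_image("top");p=readout.get_obs();t=p["tool_pos"];base=t[2]-tz0+.002
print(t.round(4),p["contact_force"].round(1))
r=lens(n,(t[0],t[1]),base=base);print(r)
# silver line/glass: bluish front glass centroid in side view
for c in("side","top"):
    im=viewer.get_image(c);h,rr=LH[n];top=np.array([*t[:2],base+h]);u=proj(c,top).astype(int)
    w=14;s=im[u[1]-w:u[1]+w,u[0]-w:u[0]+w].astype(int);m=((s[...,0]-s[...,2])>22).astype(np.uint8)
    k,l,st,ce=cv2.connectedComponentsWithStats(m)
    if k<2: continue
    j=1+np.argmax(st[1:,4]);print(c,"glass",st[j,2:],at_z(c,ce[j]+u-w,base+h-.002).round(4))
E
python3 hand.py a .0108
```

```text
[ 0.6619 -0.1722  0.0695] [-0.1 -0.6 -2.2]
(array([ 0.66384552, -0.17665264]), array([ 0. ,  1.3, -0. , -1.1]), 1)
```

```bash
sed -i 's/)>22)/)>10)/' hand.py; python3 hand.py a .0108
```

```text
[ 0.6614 -0.1723  0.0684] [ 0.3  0.5 -1.9]
(array([ 0.6634501 , -0.17580171]), array([-0. , -1.1,  0. ,  0.9]), 1)
side glass [ 18  13 175] [ 0.6602 -0.1776  0.1036]
```

```bash
python3 - <<'E'
from lens import *
G=dict(a=(.440,.2065),b=(.428,-.205),c=(.459,.067),d=(.3795,-.3265))
for n,g in G.items():
    o=[]
    for c in("top","side"):
        im=cv2.imread(f"pics/{c}0.png");u=proj(c,np.array([*g,LH[n][0]])).astype(int);w=14
        s=im[u[1]-w:u[1]+w,u[0]-w:u[0]+w].astype(int);m=((s[...,0]-s[...,2])>10).astype(np.uint8)
        k,l,st,ce=cv2.connectedComponentsWithStats(m);j=1+np.argmax(st[1:,4]);o.append(ray(c,ce[j]+u-w)+(st[j,2:],))
    A=np.array([o[0][1],-o[1][1]]).T;s=np.linalg.lstsq(A,o[1][0]-o[0][0],rcond=None)[0]
    p,q=o[0][0]+s[0]*o[0][1],o[1][0]+s[1]*o[1][1];print(n,p.round(4),q.round(4),o[0][2],o[1][2])
E
python3 hand.py a .0108
```

```text
a [0.4407 0.2075 0.0402] [0.4398 0.2075 0.0401] [ 17  16 212] [ 16   9 108]
b [ 0.4263 -0.203   0.0596] [ 0.4258 -0.2029  0.0596] [ 16  17 199] [ 19  15 223]
c [0.4593 0.0692 0.0821] [0.4578 0.0693 0.082 ] [ 18  17 228] [ 16  10 137]
d [ 0.3788 -0.3266  0.105 ] [ 0.3784 -0.3266  0.105 ] [ 16  17 204] [ 22  19 326]
[ 0.6615 -0.1723  0.0685] [ 0.6  0.5 -1.4]
(array([ 0.66519291, -0.1732543 ]), array([ 0.7, -0.3, -0.7,  0.3]), 1)
side glass [ 18  13 176] [ 0.6605 -0.1774  0.1037]
```

Triangulating the front glass agrees to about 1 mm for all four lenses. Lens a sits +1.8 mm in y from the tool, so I need +1 mm in x and −4 mm in y, then go down.

Request:
{"api": "step_arm", "payload": {
  "moves": [
    [[0.1,-0.4,-1,0],[0,0,-1.5,0],[0,0,-1,0],[0,0,-0.6,0],[0,0,-0.3,0],[0,0,0,0],[0,0,0,0],[0,0,0,0],[0,0,0,0]]
  ]
}}

```text
t: 7.75
tool_pos: [0.6624, -0.1762, 0.0243]
tool_rot: [-3.141, -0.009, 0.0]
contact_force: [0.2, 0.3, -1.5]
opening: 0.0614
```

```bash
cat > hand.py <<'E'
import sys
from lens import *
n,tz0=sys.argv[1],float(sys.argv[2])
gz=dict(a=.040,b=.0596,c=.082,d=.105)[n]
p=readout.get_obs();t=p["tool_pos"];z=gz+t[2]-tz0
print(t.round(4),p["contact_force"].round(1),"under",round(t[2]-tz0,4))
for c in("side","top"):
    im=viewer.get_image(c);u=proj(c,np.array([*t[:2],z])).astype(int);w=15
    if c=="side": cv2.imwrite(f"pics/hand_{n}.png",cv2.resize(im[u[1]-60:u[1]+70,u[0]-80:u[0]+80],None,fx=4,fy=4,interpolation=cv2.INTER_CUBIC))
    s=im[u[1]-w:u[1]+w,u[0]-w:u[0]+w].astype(int);m=((s[...,0]-s[...,2])>10).astype(np.uint8)
    k,l,st,ce=cv2.connectedComponentsWithStats(m)
    if k>1: j=1+np.argmax(st[1:,4]);print(c,"glass",st[j,2:],at_z(c,ce[j]+u-w,z).round(4))
E
python3 hand.py a .0108
```

```text
[ 0.6624 -0.1762  0.0243] [ 0.2  0.3 -1.5] under 0.0135
side glass [ 17  12 114] [ 0.6662 -0.1794  0.0535]
```

Request:
{"api": "step_arm", "payload": {
  "moves": [
    [[0,0,-0.15,0],[0,0,0,0],[0,0,0,0]]
  ]
}}

```text
t: 8.1
tool_pos: [0.6625, -0.1763, 0.023]
tool_rot: [-3.142, -0.009, 0.0]
contact_force: [0.0, 0.7, -2.2]
opening: 0.0612
```

Request:
{"api": "step_arm", "payload": {
  "moves": [
    [[0,0,-0.1,0],[0,0,0,0],[0,0,0,0]]
  ]
}}

```text
t: 8.35
tool_pos: [0.6626, -0.1763, 0.023]
tool_rot: [3.142, 0.01, -0.0]
contact_force: [-3.6, 0.2, 4.6]
opening: 0.0608
```

Request:
{"api": "step_arm", "payload": {
  "moves": [
    [[0,0,-0.1,0],[0,0,0,0],[0,0,0,0]]
  ]
}}

```text
t: 8.6
tool_pos: [0.6627, -0.1764, 0.023]
tool_rot: [3.142, 0.01, -0.001]
contact_force: [-6.7, 1.2, 10.6]
opening: 0.061
```

```bash
python3 hand.py a .0108
```

```text
[ 0.6627 -0.1764  0.023 ] [-6.7  1.2 10.6] under 0.0122
side glass [ 16  13 119] [ 0.6661 -0.1793  0.0522]
```

View pics/hand_a.png

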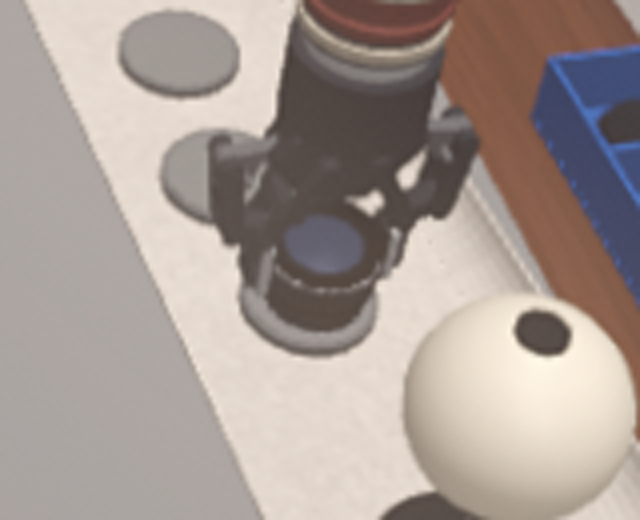

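Lens a is in contact, with the disc top about 12 mm above its old base. I release it.

Request:
{"api": "step_arm", "payload": {
  "moves": [
    [[0,0,0.18,0],[0,0,0,0],[0,0,0,0]]
  ]
}}

```text
t: 8.95
tool_pos: [0.6629, -0.1764, 0.023]
tool_rot: [3.141, 0.009, 0.002]
contact_force: [-0.0, -0.0, 2.2]
opening: 0.0613
```

Request:
{"api": "step_arm", "payload": {
  "moves": [
    [[0,0,0,0],[0,0,0,0],[0,0,0,0],[0,0,0,0],[0,0,0,0],[0,0,1,0],[0,0,3,0],[0,0,4,0],[0,0,4,0],[0,0,4,0]]
  ],
  "grip": 0
}}

```text
t: 9.78
tool_pos: [0.6622, -0.1761, 0.1852]
tool_rot: [3.142, 0.009, 0.0]
contact_force: [1.4, -0.7, 0.3]
opening: 0.0853
```

```bash
cat > chk.py <<'E'
import sys
from lens import *
D=dict(a=(.6625,-.1745),b=(.6443,-.0772),c=(.6457,.0316),d=(.6323,.1422))
gz=dict(a=.040,b=.0596,c=.082,d=.105)
I={c:viewer.get_image(c) for c in("top","side")}
for c in I: cv2.imwrite(f"pics/chk_{sys.argv[1]}_{c}.png",I[c])
for n in sys.argv[1]:
    o=[]
    for c in I:
        z=gz[n]+.012;u=proj(c,np.array([*D[n],z])).astype(int);w=15
        s=I[c][u[1]-w:u[1]+w,u[0]-w:u[0]+w].astype(int);m=((s[...,0]-s[...,2])>10).astype(np.uint8)
        k,l,st,ce=cv2.connectedComponentsWithStats(m)
        if k>1: j=1+np.argmax(st[1:,4]);print(n,c,st[j,2:],at_z(c,ce[j]+u-w,z).round(4),"want",D[n])
print(readout.get_obs()["tool_pos"].round(4))
E
python3 chk.py a
```

```text
a side [2 2 3] [ 0.6592 -0.191   0.052 ] want (0.6625, -0.1745)
[ 0.6673 -0.178   0.1948]
```

Request:
{"api": "step_arm", "payload": {
  "moves": [
    [[-3,-0.3,0,0],[-3,-0.3,0,0],[-3,-0.3,0,0],[-3,-0.3,0,0],[-3,-0.3,0,0],[-3,-0.3,0,0],[-3,-0.4,0,0],[-2.6,-0.4,-2,0],[0,0,-3,0],[0,0,0,0]]
  ]
}}

```text
t: 10.72
tool_pos: [0.4227, -0.2006, 0.1283]
tool_rot: [-3.137, -0.007, 0.01]
contact_force: [0.0, 0.8, -0.9]
opening: 0.0852
```

```bash
python3 chk.py a
```

```text
a top [ 16  17 203] [ 0.6648 -0.1752  0.052 ] want (0.6625, -0.1745)
[ 0.4261 -0.2019  0.1327]
```

Request:
{"api": "step_arm", "payload": {
  "moves": [
    [[0,0,0,0],[0,0,0,0],[0,0,0,0]]
  ]
}}

```text
t: 11.07
tool_pos: [0.4279, -0.2028, 0.1347]
tool_rot: [3.14, 0.011, 0.004]
contact_force: [-0.0, -0.9, 0.2]
opening: 0.0854
```

Lens a is within about 2 mm of its disc's centre. Next is lens b.

Request:
{"api": "step_arm", "payload": {
  "moves": [
    [[-0.2,0,-3,0],[0,0,-3,0],[0,0,-3,0],[0,0,-1.5,0],[0,0,-0.9,0],[0,0,0,0],[0,0,0,0],[0,0,0,0]]
  ]
}}

```text
t: 11.73
tool_pos: [0.426, -0.2032, 0.0207]
tool_rot: [3.14, 0.01, 0.004]
contact_force: [0.9, -0.1, -0.3]
opening: 0.0854
```

Request:
{"api": "step_arm", "payload": {
  "moves": [
    [[0,0,0,0],[0,0,0,0],[0,0,0,0],[0,0,0,0],[0,0,0,0],[0,0,0,0],[0,0,0,0],[0,0,0,0]]
  ],
  "grip": 1
}}

```text
t: 12.4
tool_pos: [0.4254, -0.203, 0.0204]
tool_rot: [3.14, 0.009, 0.003]
contact_force: [-1.0, 0.5, 6.8]
opening: 0.0571
```

Request:
{"api": "step_arm", "payload": {
  "moves": [
    [[0,0,1,0],[0,0,3,0],[0,0,4,0],[0,0,4,0],[2,1.2,2,0],[3,1.8,0,0],[3,1.8,0,0],[3,1.8,0,0],[3,1.8,0,0],[3,1.8,0,0]]
  ]
}}

```text
t: 13.23
tool_pos: [0.5951, -0.0989, 0.1585]
tool_rot: [-3.141, -0.01, 0.002]
contact_force: [0.8, -0.4, -2.2]
opening: 0.0572
```

Request:
{"api": "step_arm", "payload": {
  "moves": [
    [[3,1.6,0,0],[1.7,0.8,-2,0],[0,0,-3,0],[0,0,-3,0],[0,0,-2,0],[0,0,-1,0],[0,0,0,0],[0,0,0,0],[0,0,0,0],[0,0,0,0]]
  ]
}}

```text
t: 14.07
tool_pos: [0.6431, -0.0768, 0.0515]
tool_rot: [3.141, 0.009, 0.006]
contact_force: [0.2, 0.3, -3.0]
opening: 0.0573
```

```bash
python3 hand.py b .0206
```

```text
[ 0.6431 -0.0768  0.0515] [ 0.2  0.3 -3. ] under 0.0309
side glass [ 16  11 135] [ 0.6452 -0.0767  0.0905]
```

View pics/hand_b.png

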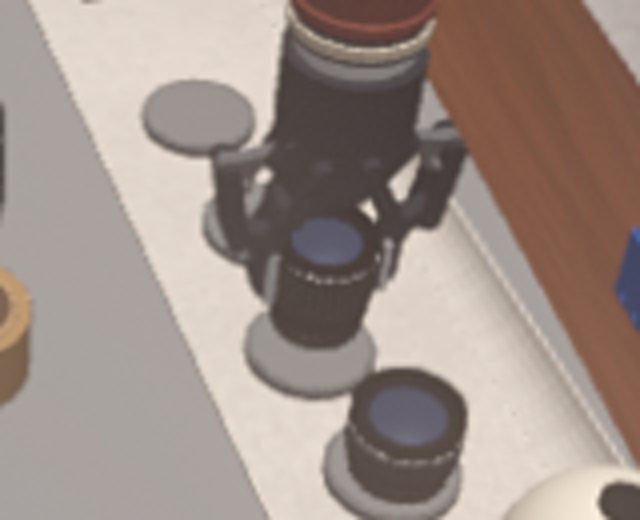

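Lens b hangs level above disc 1. Lens a looks a little right of its disc's centre at crop (405,440), so I check it more closely.

```bash
python3 chk.py a; python3 - <<'E'
from lens import *
I=[]
for c in("top","side"):
    im=cv2.imread(f"pics/chk_a_{c}.png");S=8
    u=proj(c,np.array([.6625,-.1745,.02])).astype(int);w=24
    b=cv2.resize(im[u[1]-w:u[1]+w,u[0]-w:u[0]+w],None,fx=S,fy=S,interpolation=cv2.INTER_CUBIC)
    for v,z,r,col in(((.6625,-.1745),.013,.038,(0,255,0)),((.6625,-.1745),.058,.031,(0,0,255)),((.6648,-.1752),.058,.031,(255,255,0))):
        P=(np.array([proj(c,X) for X in cyl(*v,0,[z],[r])])-(u-w)+.5)*S
        cv2.polylines(b,[P.astype(np.int32)],True,col,1)
    I.append(b)
cv2.imwrite("pics/a_fit.png",np.hstack(I))
E
```

```text
a top [ 10  16 105] [ 0.6624 -0.1847  0.052 ] want (0.6625, -0.1745)
a side [ 7  4 15] [ 0.6608 -0.1896  0.052 ] want (0.6625, -0.1745)
[ 0.6422 -0.0765  0.0501]
```

View pics/a_fit.png

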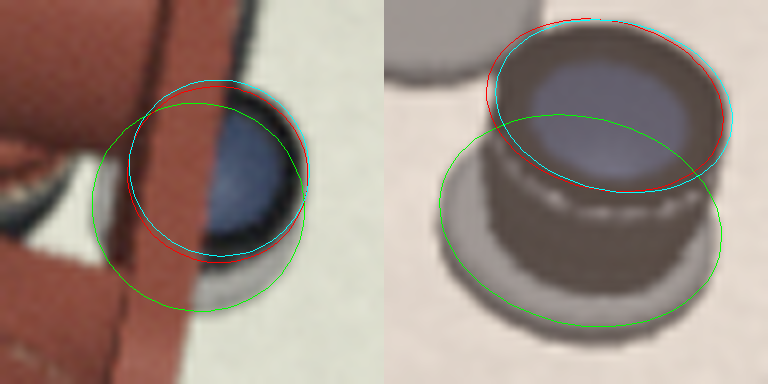

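The overlays (red is an ideal rim centred on the disc) match lens a's rim within about 2 mm, which is good enough. I lower b.

Request:
{"api": "step_arm", "payload": {
  "moves": [
    [[0.1,0,-0.8,0],[0,0,-0.5,0],[0,0,-0.3,0],[0,0,-0.1,0],[0,0,0,0],[0,0,0,0],[0,0,0,0]]
  ]
}}

```text
t: 14.85
tool_pos: [0.6421, -0.0762, 0.0324]
tool_rot: [-3.141, -0.01, 0.003]
contact_force: [-4.0, 1.2, 5.4]
opening: 0.0572
```

Request:
{"api": "step_arm", "payload": {
  "moves": [
    [[0,0,-0.1,0],[0,0,0,0],[0,0,0,0]]
  ]
}}

```text
t: 15.1
tool_pos: [0.6422, -0.0762, 0.0324]
tool_rot: [-3.141, -0.01, 0.003]
contact_force: [-6.8, 0.6, 9.8]
opening: 0.0573
```

Request:
{"api": "step_arm", "payload": {
  "moves": [
    [[0,0,-0.1,0],[0,0,0,0],[0,0,0,0]]
  ]
}}

```text
t: 15.35
tool_pos: [0.6421, -0.0762, 0.0324]
tool_rot: [-3.141, -0.01, 0.004]
contact_force: [-9.5, 1.5, 15.0]
opening: 0.0569
```

Request:
{"api": "step_arm", "payload": {
  "moves": [
    [[0,0,0.28,0],[0,0,0,0],[0,0,0,0]]
  ]
}}

```text
t: 15.6
tool_pos: [0.6426, -0.0763, 0.0324]
tool_rot: [-3.142, -0.009, -0.0]
contact_force: [-0.7, -0.2, -0.3]
opening: 0.0573
```

Request:
{"api": "step_arm", "payload": {
  "moves": [
    [[0,0,0,0],[0,0,0,0],[0,0,0,0],[0,0,0,0],[0,0,0,0],[0,0,1,0],[0,0,3,0],[0,0,4,0],[0,0,4,0],[0,0,4,0]]
  ],
  "grip": 0
}}

```text
t: 16.43
tool_pos: [0.6421, -0.0762, 0.195]
tool_rot: [-3.142, -0.009, -0.0]
contact_force: [1.3, -0.5, 0.3]
opening: 0.0852
```

Request:
{"api": "step_arm", "payload": {
  "moves": [
    [[-2.8,2,0,0],[-2.8,2.2,0,0],[-2.8,2.2,0,0],[-2.8,2.2,0,0],[-2.8,2.2,0,0],[-2.8,2.2,0,0],[-1.6,1.6,0,0],[0,0,0,0],[0,0,0,0],[0,0,0,0]]
  ]
}}

```text
t: 17.27
tool_pos: [0.4591, 0.0694, 0.1935]
tool_rot: [3.141, 0.01, 0.003]
contact_force: [-0.9, -0.9, 0.8]
opening: 0.0853
```

```bash
python3 chk.py ab
```

```text
a top [ 17  16 202] [ 0.6649 -0.1751  0.052 ] want (0.6625, -0.1745)
a side [ 17  12 109] [ 0.665  -0.1805  0.052 ] want (0.6625, -0.1745)
b top [ 16  16 188] [ 0.6451 -0.0762  0.0716] want (0.6443, -0.0772)
b side [ 16  10 104] [ 0.645  -0.0772  0.0716] want (0.6443, -0.0772)
[0.4593 0.0691 0.1931]
```

Lens b is within 1 mm. Next is lens c, which the tool is already above.

Request:
{"api": "step_arm", "payload": {
  "moves": [
    [[0,0,-3.5,0],[0,0,-3.5,0],[0,0,-3.5,0],[0,0,-2.5,0],[0,0,-1.5,0],[0,0,-0.8,0],[0,0,0,0],[0,0,0,0],[0,0,0,0]]
  ]
}}

```text
t: 18.12
tool_pos: [0.4601, 0.0695, 0.0412]
tool_rot: [3.142, 0.009, 0.004]
contact_force: [-0.0, -0.4, -0.0]
opening: 0.0853
```

Request:
{"api": "step_arm", "payload": {
  "moves": [
    [[0,0,0,0],[0,0,0,0],[0,0,0,0],[0,0,0,0],[0,0,0,0],[0,0,0,0],[0,0,0,0],[0,0,0,0]]
  ],
  "grip": 1
}}

```text
t: 18.78
tool_pos: [0.4594, 0.0697, 0.0412]
tool_rot: [3.141, 0.01, 0.003]
contact_force: [-1.1, 0.0, 6.2]
opening: 0.0614
```

Request:
{"api": "step_arm", "payload": {
  "moves": [
    [[0,0,1,0],[0,0,3,0],[0,0,4,0],[0,0,4,0],[2,-0.4,2,0],[3,-0.6,0,0],[3,-0.6,0,0],[3,-0.6,0,0],[3,-0.6,0,0],[3,-0.6,0,0]]
  ]
}}

```text
t: 19.62
tool_pos: [0.6293, 0.0355, 0.1792]
tool_rot: [-3.141, -0.009, 0.001]
contact_force: [0.1, 0.1, -2.6]
opening: 0.0614
```

Request:
{"api": "step_arm", "payload": {
  "moves": [
    [[1.6,-0.4,-2,0],[0,0,-3,0],[0,0,-3,0],[0,0,-2,0],[0,0,-1,0],[0,0,0,0],[0,0,0,0],[0,0,0,0],[0,0,0,0]]
  ]
}}

```text
t: 20.37
tool_pos: [0.6462, 0.0317, 0.0725]
tool_rot: [3.141, 0.01, 0.007]
contact_force: [0.4, -0.5, -2.9]
opening: 0.0612
```

```bash
python3 hand.py c .0412
```

```text
[0.6462 0.0317 0.0725] [ 0.4 -0.5 -2.9] under 0.0313
side glass [ 17  10 128] [0.6476 0.0315 0.1133]
```

Request:
{"api": "step_arm", "payload": {
  "moves": [
    [[-0.1,0,-0.8,0],[0,0,-0.5,0],[0,0,-0.3,0],[0,0,-0.1,0],[0,0,-0.1,0],[0,0,0,0],[0,0,0,0],[0,0,0,0]]
  ]
}}

```text
t: 21.13
tool_pos: [0.6431, 0.0318, 0.0533]
tool_rot: [3.141, 0.01, -0.003]
contact_force: [-6.6, 0.8, 8.2]
opening: 0.0609
```

Request:
{"api": "step_arm", "payload": {
  "moves": [
    [[0,0,-0.1,0],[0,0,0,0],[0,0,0,0]]
  ]
}}

```text
t: 21.38
tool_pos: [0.6431, 0.0318, 0.0532]
tool_rot: [3.141, 0.01, -0.004]
contact_force: [-8.9, 0.6, 13.0]
opening: 0.0609
```

Request:
{"api": "step_arm", "payload": {
  "moves": [
    [[0.1,0,0.25,0],[0,0,0,0],[0,0,0,0]]
  ]
}}

```text
t: 21.63
tool_pos: [0.6449, 0.0317, 0.0533]
tool_rot: [3.142, 0.009, 0.001]
contact_force: [-0.4, -0.8, 2.2]
opening: 0.0614
```

Request:
{"api": "step_arm", "payload": {
  "moves": [
    [[0,0,0,0],[0,0,0,0],[0,0,0,0],[0,0,0,0],[0,0,0,0],[0,0,1,0],[0,0,3,0],[0,0,4,0],[0,0,4,0],[0,0,4,0]]
  ],
  "grip": 0
}}

```text
t: 22.47
tool_pos: [0.6441, 0.0318, 0.2155]
tool_rot: [3.142, 0.009, -0.0]
contact_force: [0.1, 0.5, 0.3]
opening: 0.0856
```

Request:
{"api": "step_arm", "payload": {
  "moves": [
    [[-2,-3,0,0],[-2,-3,0,0],[-2,-3,0,0],[-2,-3,0,0],[-2,-3,0,0],[-2,-3,0,0],[-2,-3,0,0],[-2,-3,0,0],[-2,-3,0,0],[-2,-3,0,0]]
  ]
}}

```text
t: 23.3
tool_pos: [0.4434, -0.2695, 0.2143]
tool_rot: [3.141, 0.01, 0.002]
contact_force: [0.9, 0.4, -0.3]
opening: 0.0855
```

Request:
{"api": "step_arm", "payload": {
  "moves": [
    [[-2,-2,0,0],[-2,-2,0,0],[-2,-1.8,0,0],[-0.6,0,0,0],[0,0,0,0],[0,0,0,0],[0,0,0,0],[0,0,0,0]]
  ]
}}

```text
t: 23.97
tool_pos: [0.3793, -0.3255, 0.2133]
tool_rot: [-3.142, -0.012, -0.0]
contact_force: [-0.2, 0.2, -0.1]
opening: 0.0856
```

```bash
python3 chk.py abc
```

```text
a top [ 17  16 204] [ 0.6647 -0.1752  0.052 ] want (0.6625, -0.1745)
a side [1 1 1] [ 0.6602 -0.1902  0.052 ] want (0.6625, -0.1745)
b top [ 16  16 187] [ 0.6452 -0.0761  0.0716] want (0.6443, -0.0772)
b side [11  6 33] [ 0.6446 -0.0837  0.0716] want (0.6443, -0.0772)
c top [ 17  17 225] [0.6468 0.0308 0.094 ] want (0.6457, 0.0316)
c side [14  8 64] [0.6492 0.027  0.094 ] want (0.6457, 0.0316)
[ 0.3792 -0.3256  0.2132]
```

Lens c is within 1.5 mm. The last is lens d.

Request:
{"api": "step_arm", "payload": {
  "moves": [
    [[0,-0.1,-3.5,0],[0,0,-3.5,0],[0,0,-3.5,0],[0,0,-2.4,0],[0,0,-1.3,0],[0,0,-0.7,0],[0,0,0,0],[0,0,0,0],[0,0,0,0]]
  ]
}}

```text
t: 24.82
tool_pos: [0.3795, -0.3281, 0.0658]
tool_rot: [3.139, 0.01, 0.003]
contact_force: [-0.5, -1.4, -0.1]
opening: 0.0855
```

Request:
{"api": "step_arm", "payload": {
  "moves": [
    [[0,0,0,0],[0,0,0,0],[0,0,0,0],[0,0,0,0],[0,0,0,0],[0,0,0,0],[0,0,0,0],[0,0,0,0]]
  ],
  "grip": 1
}}

```text
t: 25.48
tool_pos: [0.3787, -0.3281, 0.0655]
tool_rot: [3.14, 0.009, 0.001]
contact_force: [-2.6, 1.3, 6.5]
opening: 0.057
```

Request:
{"api": "step_arm", "payload": {
  "moves": [
    [[0,0,1,0],[0,0,3,0],[0,0,4,0],[0,0,4,0],[0,0,3,0],[1,2,1,0],[1.5,3,0,0],[1.5,3,0,0],[1.5,3,0,0],[1.5,3,0,0]]
  ]
}}

```text
t: 26.32
tool_pos: [0.4482, -0.1853, 0.2233]
tool_rot: [-3.14, -0.008, 0.002]
contact_force: [1.0, -0.5, -4.1]
opening: 0.0574
```

Request:
{"api": "step_arm", "payload": {
  "moves": [
    [[1.5,3,0,0],[1.5,3,0,0],[1.5,3,0,0],[1.5,3,0,0],[1.5,3,0,0],[1.5,3,0,0],[1.5,3,0,0],[1.5,3,0,0],[1.5,3,0,0],[1.5,3,0,0]]
  ]
}}

```text
t: 27.15
tool_pos: [0.598, 0.1145, 0.2227]
tool_rot: [-3.141, -0.01, 0.004]
contact_force: [0.7, -0.6, -4.7]
opening: 0.0571
```

Request:
{"api": "step_arm", "payload": {
  "moves": [
    [[2,1.9,0,0],[1.3,1,0,0],[0,0,-3,0],[0,0,-3,0],[0,0,-3,0],[0,0,-2,0],[0,0,-1,0],[0,0,0,0],[0,0,0,0],[0,0,0,0]]
  ]
}}

```text
t: 27.98
tool_pos: [0.6328, 0.1419, 0.1063]
tool_rot: [-3.141, -0.009, -0.005]
contact_force: [0.2, 0.2, -4.3]
opening: 0.0574
```

```bash
python3 hand.py d .0656
```

```text
[0.6328 0.1419 0.1063] [ 0.2  0.2 -4.3] under 0.0407
side glass [15  7 90] [0.635  0.1467 0.1457]
```

Request:
{"api": "step_arm", "payload": {
  "moves": [
    [[0,-0.2,-1,0],[0,0,-0.8,0],[0,0,-0.5,0],[0,0,-0.2,0],[0,0,-0.1,0],[0,0,-0.1,0],[0,0,0,0],[0,0,0,0],[0,0,0,0]]
  ]
}}

```text
t: 28.83
tool_pos: [0.6318, 0.1398, 0.0777]
tool_rot: [-3.141, -0.01, -0.001]
contact_force: [-3.0, -0.1, -0.7]
opening: 0.0572
```

Request:
{"api": "step_arm", "payload": {
  "moves": [
    [[0,0,-0.1,0],[0,0,0,0],[0,0,0,0]]
  ]
}}

```text
t: 29.08
tool_pos: [0.6318, 0.1398, 0.0776]
tool_rot: [-3.141, -0.01, -0.001]
contact_force: [-5.4, -0.7, 6.2]
opening: 0.0572
```

```bash
python3 hand.py d .0656
```

```text
[0.6318 0.1398 0.0776] [-5.4 -0.7  6.2] under 0.012
side glass [15  8 93] [0.6342 0.1445 0.117 ]
```

View pics/hand_d.png

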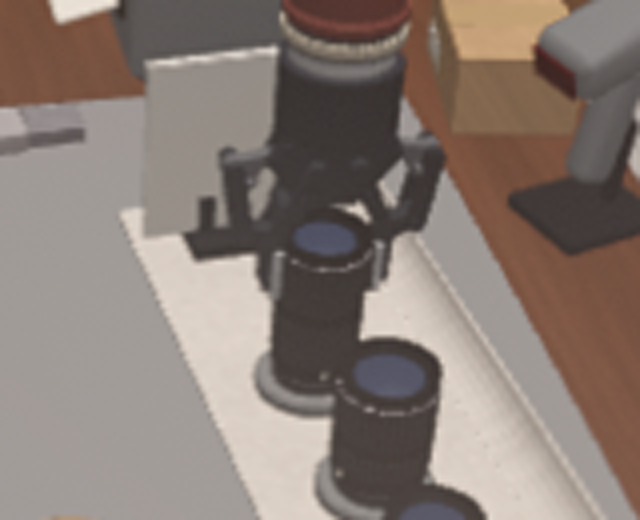

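Lens d stands on its disc at crop (315,390), in contact. I release it and retreat up and clear.

Request:
{"api": "step_arm", "payload": {
  "moves": [
    [[0.05,0,0.12,0],[0,0,0,0],[0,0,0,0]]
  ]
}}

```text
t: 29.43
tool_pos: [0.6326, 0.1398, 0.0776]
tool_rot: [-3.141, -0.009, -0.003]
contact_force: [-1.1, -0.6, -0.7]
opening: 0.0573
```

Request:
{"api": "step_arm", "payload": {
  "moves": [
    [[0,0,0,0],[0,0,0,0],[0,0,0,0],[0,0,0,0],[0,0,0,0],[0,0,1,0],[0,0,3,0],[0,0,4,0],[0,0,4,0],[0,0,4,0]]
  ],
  "grip": 0
}}

```text
t: 30.27
tool_pos: [0.6317, 0.1397, 0.2397]
tool_rot: [-3.142, -0.009, -0.0]
contact_force: [0.8, -0.6, 0.4]
opening: 0.0856
```

Request:
{"api": "step_arm", "payload": {
  "moves": [
    [[-3,2,0,0],[-3,2,0,0],[-3,3,0,0],[-3,3,0,0],[-3,3,0,0],[-3,3,0,0],[-3,3,0,0],[-2,3,0,0],[0,3,0,0],[0,2,0,0]]
  ]
}}

```text
t: 31.1
tool_pos: [0.4031, 0.4095, 0.2388]
tool_rot: [-3.14, -0.014, -0.002]
contact_force: [-0.4, 0.1, 0.4]
opening: 0.0856
```

Request:
{"api": "step_arm", "payload": {
  "moves": [
    [[-2,3,0,0],[-2,3,0,0],[-2,3,0,0],[0,0,0,0],[0,0,0,0],[0,0,0,0]]
  ]
}}

```text
t: 31.6
tool_pos: [0.3447, 0.497, 0.2379]
tool_rot: [-3.141, -0.01, -0.001]
contact_force: [-0.7, -0.5, -0.0]
opening: 0.0853
```

```bash
python3 chk.py abcd; python3 - <<'E'
import cv2,numpy as np
a=cv2.imread("pics/chk_abcd_top.png")[90:200,200:500];b=cv2.imread("pics/chk_abcd_side.png")[130:390,320:540]
cv2.imwrite("pics/fin.png",np.hstack([cv2.resize(a,(500,183)),cv2.resize(b,(300,355))[:183]]) if 0 else np.vstack([cv2.resize(a,(600,220)),cv2.resize(b,(600,709))[:380*709//709]]))
E
```

```text
a top [ 16  16 202] [ 0.6646 -0.175   0.052 ] want (0.6625, -0.1745)
a side [ 18  13 172] [ 0.664  -0.1761  0.052 ] want (0.6625, -0.1745)
b top [ 16  16 193] [ 0.6449 -0.076   0.0716] want (0.6443, -0.0772)
b side [ 17  11 137] [ 0.6446 -0.0759  0.0716] want (0.6443, -0.0772)
c top [ 17  17 221] [0.647  0.0311 0.094 ] want (0.6457, 0.0316)
c side [ 17  10 134] [0.6464 0.0316 0.094 ] want (0.6457, 0.0316)
d top [ 17  17 204] [0.6339 0.1413 0.117 ] want (0.6323, 0.1422)
d side [15  8 92] [0.6338 0.1443 0.117 ] want (0.6323, 0.1422)
[0.3453 0.4964 0.2377]
```

View pics/fin.png

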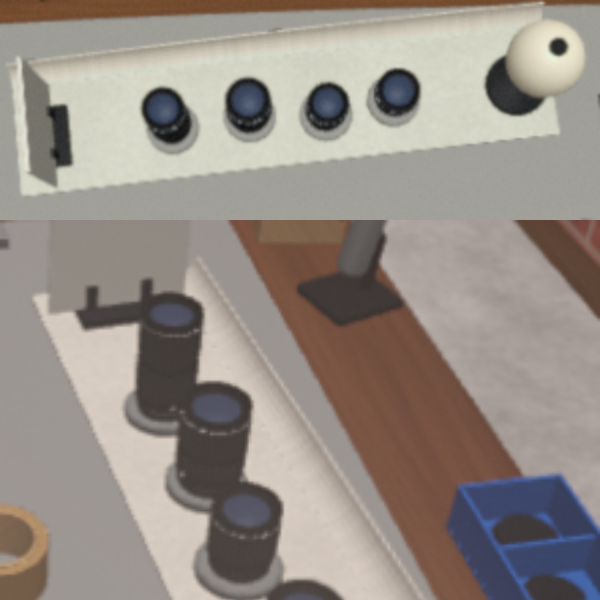

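All four lenses stand upright and centred to about 2 mm, rising in height away from the lamp, and the arm is clear of everything. I hand in.

```bash
python3 -c "
from station import ctrl
print(ctrl.finish_job())"
```

```text
the job is handed in; nothing more can be done
None
```

All four lenses now stand upright on the discs in height order. The shortest (a) is next to the lamp, then b and c, with the tallest (d) farthest away. Each was lowered until light contact (at most about 15 N), then released. The job was handed in at about 32 s of the 102 s allowed.

- **Last checks:** both cameras put every lens within about 2.6 mm of its disc's centre. The gripper is open and the arm is well clear.
- **Disagreements:** the two views differed by about 3 mm in y for lens d. Lens a sits about 2 mm off its disc's centre in x; I left it. Earlier side-view readings of a, b and c were off while the gripper or another lens hid the glass. They agreed to about 1 mm once the view was clear.
- **Discs:** they are not evenly spaced; the gaps measure about 99, 109 and 111 mm, so I used each disc's own measured position.

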